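Lock the bamboo shelf's cam with the flat key

TASK

The upper tier of the bamboo shelf by the fridge is not locked yet. Take the flat-bladed key out of its wooden block, feel its blade down into the slot of the round steel cam on the tier, and gently turn the cam about a quarter turn clockwise (seen from above) until it seats against its stop. Then stand the key back in its block, fully down, let go, and leave the other things where they are.

Things in the scene. Friction and masses are not known exactly. Their poses are not given: they have to be found in the camera images.
- shelf: Two-tier bamboo shelf, fixed, 240 (its x) x 420 (its y) x 120 mm high; origin at the middle of its underside. The upper tier's top is 120 mm above the work surface, the lower tier's top 45 mm.
- plate: Square aluminium plate, 90 x 90 x 4 mm, screwed flat on the upper tier; axes parallel to the shelf's, origin at the middle of its underside (on the tier's top). It carries a dark steel collar, 52 mm outside diameter, and in it the cam, a 38 mm steel disc turning on a vertical axis; both tops are level, 16 mm above the plate's underside.
- collar_nominal (a point): Point 16 mm above the plate's origin, level with the cam's top. The collar with the cam is adjustable and set off from it by up to 11 mm along the plate's y and 2 mm along its x, differently each time and not measured (see or feel it); it slides only at some 80 N. Do not press the key on cam, collar or plate with more than 40 N, all contacts summed (down; or some 0.18 N m of turning).
- cam (a joint): Cam angle in rad, growing clockwise seen from above. The cam's slot, across its middle, is 28 mm long with closed ends, 5.4 wide, 9 deep; it runs along the plate's x turned clockwise by this angle. Starts at 0 to 0.25; seats at a hard stop at 1.571 (slot along the shelf's long edge). Friction is a steady 0.06 N m or so; it stays where left.
- block: Wooden block 80 x 80 x 50 mm high, fixed, standing on the work surface; origin at the middle of its underside. In its top a round hole of 24 mm diameter, 42 mm deep, with a 2 mm chamfer, in which the key stands.
- key: Flat-bladed key, 97 mm long, about 120 g, upright in the block, blade down. Origin at the middle of the blade's lower end (16 mm above the work surface when in the block), z up along the key. Handle: dark wood, square 22 x 22 mm, sides along the key's x and y, 39 to 97 mm above the origin. Blade: 18 mm wide along the key's x, 3.5 mm thick along its y, 16 mm long.
- key_tip (a point): Middle of the lower end of the key's blade (the key's origin). Above the blade comes a round 14 mm shank up to 34 mm, then a round flange of 36 mm diameter from 34 to 39 mm, which rests on the block's top.
- sugar_bowl: White ceramic sugar bowl with its lid on, 92 mm diameter, 85 mm high, loose on the upper tier; origin at the middle of its underside. Leave alone.
- scoop: Small steel scoop, 34 x 110 x 18 mm, loose on the upper tier, its long axis along its y; origin on its underside. Leave alone.
- wooden_spoon: Wooden spoon, 200 mm long along its x, loose on the lower tier; origin on its underside. Leave alone.
- clip: Aluminium clip 30 x 70 x 12 mm, loose on the lower tier; origin at the middle of its underside. Leave alone.
There are look-alikes about, which are no part of the job. There is more than one size of the key; the one meant has the size given above. There is more than one size of the block; the job needs the larger.

How it is judged (in metres and radians):
On the way, in this order (a step that is already met when the one before it is completed fails the run):
1. the key's blade stands at least 4 mm deep in the slot of the still unlocked cam (z of key_tip in the frame of plate below 0.012 m and horizontal distance between key_tip and plate below 0.016 m and value of joint cam below 0.5 rad), for 0.2 s.
2. the cam is turned to its stop with the blade in the slot (value of joint cam above 1.5 rad and z of key_tip in the frame of plate below 0.0145 m and horizontal distance between key_tip and plate below 0.016 m), for 0.2 s.
At the end, for the whole second after the job is handed in: The cam is at its stop (beyond 1.5 rad of 1.571); the key stands upright (within 0.1 rad), released and at rest in the block's hole with its flange down on the block (tip less than 20 mm above the block's underside, within 10 mm of its middle) (value of joint cam above 1.5 rad and z of key_tip in the frame of block below 0.02 m and horizontal distance between key_tip and block below 0.01 m and angle between key's own z axis and vertical below 0.1 rad and linear speed of key below 0.02 m/s); the robot touches nothing.
It fails at once if the key is pressed on the cam, collar or plate with more than 40 N (contact force between key and plate above 40 N).
It fails at once if the gripper pushes on the plate or cam (contact force between the fingers and plate above 5 N).
It fails at once if the sugar bowl is moved more than 20 mm or tipped (distance of sugar_bowl from where it was at the start of the episode above 0.02 m or angle between sugar_bowl's own z axis and vertical above 0.3 rad).
It fails at once if the scoop, spoon or clip is moved more than 20 mm (distance of any of scoop, wooden_spoon, clip from where it was at the start of the episode above 0.02 m).
It also fails if it takes over 72 s, if anything falls off the work surface, if the arm or the gripper's body presses on something with over 40 N, if the wrist force passes 120 N, or if a joint passes its speed limit or range.

ROBOT

A 6-joint arm with a two-finger parallel gripper is mounted at the origin on the work surface. World frame = base frame: x ahead of the robot, y to its left, z up, the work surface at z = 0. Lengths are in m, angles in degrees, forces in N, time in s.
With the tool pointing down it reaches from about 0.4 to 0.825 m from the base axis. Payload 7 kg.
Tool frame: the origin (TCP) lies at the very end of the fingers, on their centre line; the grasp point (between the pads) lies hold_point_z behind it (hold_point_z is the distance from the TCP to the grasp point, in m); z points along the fingers, y is the direction in which the jaws open and shut (so a half turn about z gives the same grasp; the last joint's range is limited). The gripper opens to 88 mm and grips with 3 to 60 N. Pads are 19 mm wide; open, the fingers measure 130 mm over their backs; the gripper's body (78 mm by 193 mm) begins 47 mm behind the grasp point.
Start: joints at [83.658, 20.546, 0.682, 0, -70.136, -16.507], TCP at [0.262, 0.622, 0.227] pointing down, gripper open.
Joint ranges: [-176.03, 176.03], [-82.01, 121.73], [-58.28, 71.71], [-173.87, 95.51], [-174.79, -0.11], [-173.66, 173.66]. Speed limits (degrees/s): [136.94, 136.94, 172.46, 180, 180, 180].

INTERFACE

Orientations are given as [roll, pitch, yaw] about the fixed x, y, z axes, in that order (R = Rz(yaw) Ry(pitch) Rx(roll)).
In Python, from plant import get_obs, snapshot, close_job, hold_point_z gives the robot as it stands. The module is installed in compiled form; this text tells all that it offers.
- The arm moves only by the tool jog_arm, never from a script. Its argument "commands" is a list of rows, each a list of 4 numbers: the shift along the world's x, y, z in mm, then the turn about the world's z in degrees. In form: [[x, y, z, turn], ...]. A call has exactly 10 rows; each row shifts and turns the commanded pose from where the row before left it; what a row does not reach is not made up. A row lasts 1/12 s, in which the tool goes at most 41.7 mm and 7.16 degrees, less where a joint would pass 70% of its speed; a pose out of reach is approached as far as the arm can. A call is refused whole if a number of a shift passes 41.7 or a number of a turn 7.16, either way. A call with a gripper value outside its range is refused whole. "fingers" is the finger opening in mm, from 0 to 87.6, set as the call begins (left out, the last holds). The fingers move at their own pace and stop on an object; the grip force is fixed at half the most. Time passes only in rows, so rows that do not move let the fingers close, or fill a call up. It gives the time, the measured TCP pose, the force and the opening at its end, in the units of the state.
- get_obs(): the state, without advancing time (a new reading comes with each control period).
- snapshot(name): name is "side" or "top"; returns a dict with "image" (420x560x3 uint8, red, green, blue), "fov_y" (degrees; the focal length in pixels is half the picture's height over the tangent of half this angle, whatever the lens; pixels are square), "cx", "cy" (the principal point, pixels), "dist_coeffs" ([k1, k2, p1, p2, k3] as OpenCV has them; the pictures are not rectified), "rvec" (rotation vector, rad) and "tvec" (3), from world to camera coordinates, as OpenCV has them. Camera axes: x right, y down, z forward; pixel columns grow to the right and rows downward; lengths in m; the calibration is good to about 2 mm. A picture is of the moment at which its call begins. There is no depth.
- close_job(): hands the job in, once; it reports no verdict.
The state is a dict: "clock": time; "joint_pos": joint angles; "qvel": joint speeds; "tau": joint torques, N m; "tool_pos": TCP position; "orientation": TCP orientation; "force": force on the tool from outside, world axes, zero at the start; "moment": the same for the moment, N m; "opening": finger opening in m.
Only numpy, scipy, OpenCV 4.12 (cv2) and the standard library are available. Lean on these libraries where they do the work, as an engineer would, in place of code of your own. Each camera call takes 0.05 s, during which the arm holds its last target.

## Working session

There is one attempt and no reset: what is moved stays moved. The work goes in short steps, Python scripts to look and compute and a tool call to move; the robot and the scene stay as the last step left them, time stands still between calls to the robot, and variables do not carry over. Pictures are saved under pics/ and viewed, and the job is handed in when it is done.

Besides the shell and the picture viewer there is one more tool, called after "Request:" by a JSON object that holds its "name" and its "arguments", one argument or row to a line. jog_arm: Moves the arm, as the interface text tells. Its arguments: {"type":"object","properties":{"commands":{"type":"array","items":{"type":"array","items":{"type":"number"}}},"fingers":{"type":"number"}},"required":["commands"]}

```bash
mkdir -p pics
cat > h.py <<'E'
import numpy as np,cv2
from plant import get_obs,snapshot,close_job,hold_point_z
def K(s):
    f=210/np.tan(np.radians(s['fov_y'])/2)
    return np.array([[f,0,s['cx']],[0,f,s['cy']],[0,0,1]]),np.array(s['dist_coeffs'],float)
def ray(s,px):
    k,d=K(s);R=cv2.Rodrigues(np.array(s['rvec'],float))[0];t=np.array(s['tvec'],float).ravel()
    u=cv2.undistortPoints(np.array(px,float).reshape(-1,1,2),k,d,None).reshape(-1,2)
    dirs=np.c_[u,np.ones(len(u))]@R
    return -R.T@t,dirs
def onz(s,px,z):
    c,d=ray(s,px); return c+d*((z-c[2])/d[:,2])[:,None]
def proj(s,P):
    k,d=K(s);return cv2.projectPoints(np.array(P,float).reshape(-1,1,3),np.array(s['rvec'],float),np.array(s['tvec'],float),k,d)[0].reshape(-1,2)
def save(s,n,box=None,sc=1):
    im=s['image'][:,:,::-1]
    if box: im=im[box[1]:box[3],box[0]:box[2]]
    cv2.imwrite('pics/'+n,cv2.resize(im,None,fx=sc,fy=sc,interpolation=cv2.INTER_CUBIC))
E
python3 - <<'E'
from h import *
import pickle
for n in('side','top'):
    s=snapshot(n);save(s,n+'0.png',None,1.42);pickle.dump(s,open(n+'0.pkl','wb'))
    c,d=ray(s,[[280,210]]);print(n,s['fov_y'],c,d)
print(get_obs(),hold_point_z)
E
```

```text
side 53.54598471642736 [ 0.36869784 -0.85315467  0.71087718] [[ 0.1435394   0.77401571 -0.6173164 ]]
top 43.10751644321676 [ 0.39359613 -0.01917908  1.12139289] [[ 0.09007925 -0.01162723 -0.99590609]]
{'clock': 0.1, 'joint_pos': array([ 8.36576257e+01,  2.05861706e+01,  6.39166367e-01, -1.60768431e-02,
       -7.01372634e+01, -1.65074299e+01]), 'qvel': array([ 0.06837243, -0.16481789,  0.07448442,  0.06793118,  0.03242474,
        0.02032059]), 'tau': array([-1.68014158e-03, -5.84166205e+01,  2.93753189e+01,  7.01554477e+00,
        1.02327907e-02, -5.40659732e-05]), 'tool_pos': array([0.26197252, 0.62161023, 0.2257358 ]), 'orientation': array([ 1.79914911e+02, -9.45449513e-03, -2.28552707e+01]), 'force': array([ 0.26597796, -0.83344811,  0.5994112 ]), 'moment': array([ 0.01764195, -0.04508866, -0.0053133 ]), 'opening': 0.08767601513889003} 0.0188
```

View pics/side0.png

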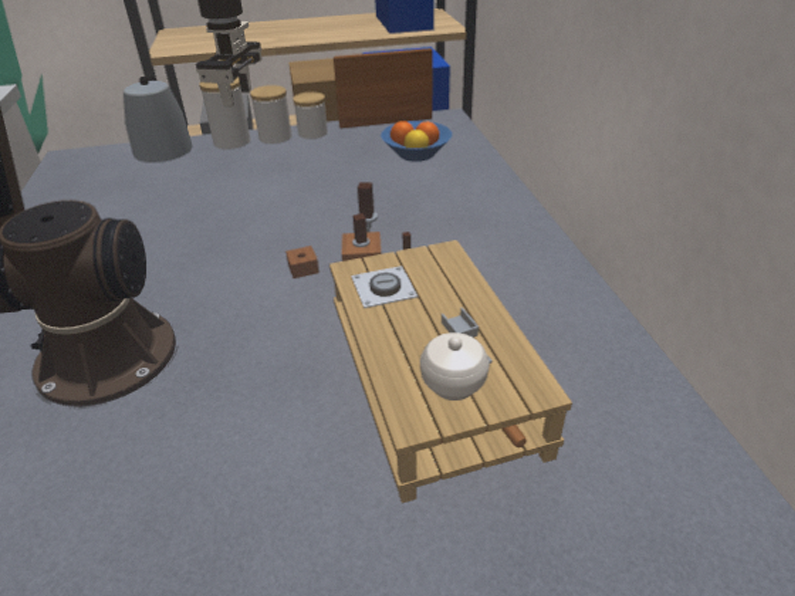

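View pics/top0.png

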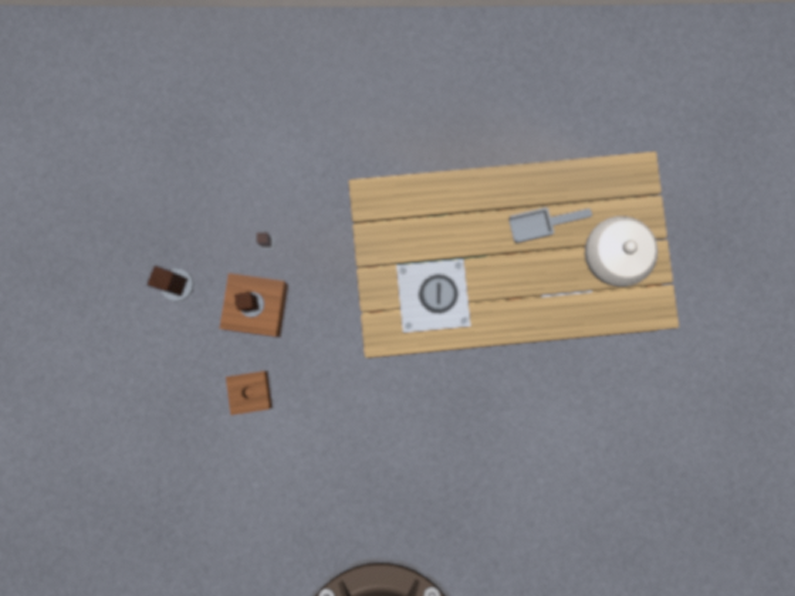

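Run:
```python
import pickle
from h import *
s=pickle.load(open('top0.pkl','rb'));save(s,'t1.png',(95,150,215,300),5)
save(s,'t2.png',(270,170,340,240),8)
s=pickle.load(open('side0.pkl','rb'));save(s,'s1.png',(195,120,305,220),7)
```

```text
(no output)
```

View pics/t1.png

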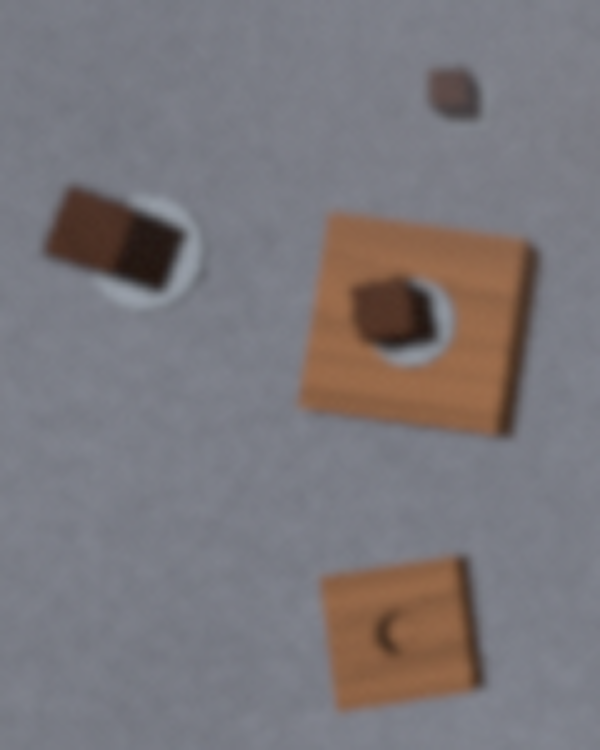

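View pics/t2.png

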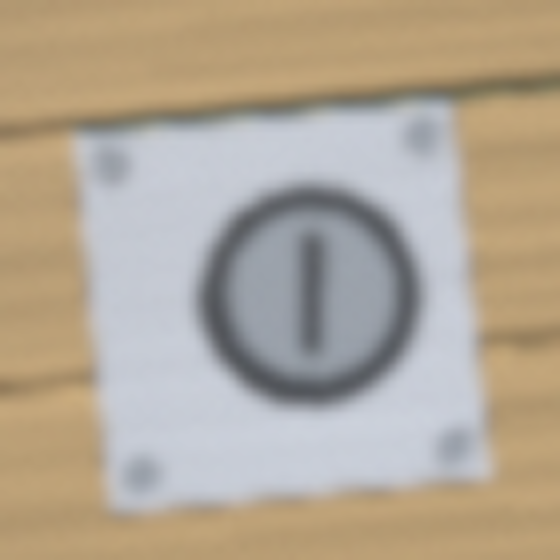

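View pics/s1.png

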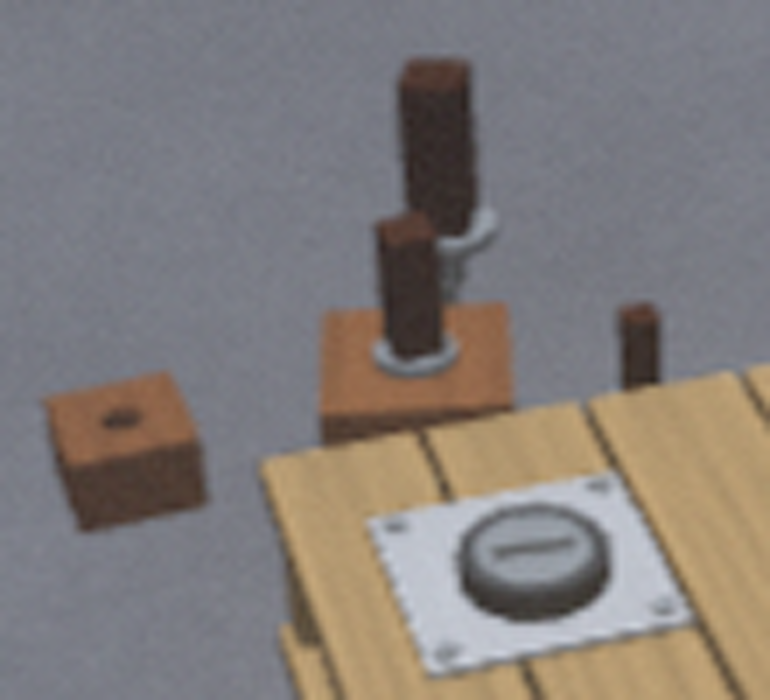

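Run:
```python
import pickle
from h import *
S={n:pickle.load(open(n+'0.pkl','rb')) for n in('top','side')}
s=S['top']
hsv=cv2.cvtColor(s['image'],cv2.COLOR_RGB2HSV)
def big(m,box):
    mm=np.zeros_like(m);x0,y0,x1,y1=box;mm[y0:y1,x0:x1]=m[y0:y1,x0:x1]
    cs,_=cv2.findContours(mm,cv2.RETR_EXTERNAL,cv2.CHAIN_APPROX_NONE)
    return max(cs,key=cv2.contourArea)
def rect(c,z,s=s):
    b=cv2.boxPoints(cv2.minAreaRect(c)); P=onz(s,b,z)
    e=P[1]-P[0];f=P[2]-P[1]
    print('ctr',P.mean(0).round(4),'sizes',np.linalg.norm(e).round(4),np.linalg.norm(f).round(4),'ang',np.degrees([np.arctan2(e[1],e[0]),np.arctan2(f[1],f[0])]).round(2)); return P
H,Sa,V=cv2.split(hsv)
# plate: low saturation bright
m=((Sa<50)&(V>165)).astype(np.uint8); c=big(m,(270,170,340,240));print('plate area',cv2.contourArea(c));rect(c,.124)
# block top
m=((H<20)&(Sa>90)&(V>120)).astype(np.uint8)
print('block');c=big(m,(150,185,210,245));rect(c,.05)
print('small');c=big(m,(150,250,210,300));rect(c,.05)
# cam: dark collar outer
g=cv2.cvtColor(s['image'],cv2.COLOR_RGB2GRAY)
G=cv2.resize(g[170:240,270:340],None,fx=8,fy=8,interpolation=cv2.INTER_CUBIC)
def back(p,o,k): return (np.array(p,float)+.5)/k-.5+np.array(o)
for th in(130,145):
    m=(G<th).astype(np.uint8);m[:120]=0;m[440:]=0;m[:,:150]=0;m[:,450:]=0
    cs,_=cv2.findContours(m,cv2.RETR_CCOMP,cv2.CHAIN_APPROX_NONE)
    for q in cs:
        if cv2.contourArea(q)>800:
            P=onz(s,back(q.reshape(-1,2),(270,170),8),.136)
            el=cv2.minAreaRect((P[:,:2]*1e4).astype(np.float32)); mn,mx=P.min(0),P.max(0)
            w=P[:,:2]-P[:,:2].mean(0);vv=np.linalg.svd(w,full_matrices=False)[2][0]
            print(th,cv2.contourArea(q),'bbox ctr',((mn+mx)/2).round(4),'ext',(mx-mn).round(4),'rect',np.round(el[1],0)/10,'axis',np.degrees(np.arctan2(vv[1],vv[0])))
save(s,'k1.png',(155,195,195,235),15)
save(S['side'],'k2.png',(235,140,275,180),15)
print(g[203:222,163:184])
```

```text
plate area 2216.0
ctr [ 0.4868 -0.0778  0.124 ] sizes 0.0921 0.0906 ang [ -85.   -175.66]
block
ctr [0.4839 0.1757 0.05  ] sizes 0.0779 0.0788 ang [ -7.83 -99.18]
small
ctr [0.3603 0.1808 0.05  ] sizes 0.0527 0.0518 ang [ -82.65 -171.45]
130 2598.5 bbox ctr [ 0.4893 -0.0841  0.136 ] ext [0.0276 0.0062 0.    ] rect [ 5.8 27.6] axis 178.3435211538538
130 35790.0 bbox ctr [ 0.4888 -0.0833  0.136 ] ext [0.0503 0.0504 0.    ] rect [49.4 50.4] axis 144.03662975657636
130 21516.5 bbox ctr [ 0.4892 -0.084   0.136 ] ext [0.0387 0.0388 0.    ] rect [38.7 38.6] axis -142.8037853414949
145 4104.0 bbox ctr [ 0.4893 -0.0841  0.136 ] ext [0.0309 0.0089 0.    ] rect [ 8.5 30.9] axis 178.34891744301672
145 37565.5 bbox ctr [ 0.4888 -0.0833  0.136 ] ext [0.0513 0.0518 0.    ] rect [50.8 51.2] axis 138.67449399812918
145 19039.0 bbox ctr [ 0.4891 -0.084   0.136 ] ext [0.0361 0.0364 0.    ] rect [36.5 35.9] axis -133.4513912912937
[[113 112 111 112 112 111 111 112 112 112 112 111 112 114 116 118 118 118
  118 118 117]
 [114 113 113 113 111 111 109 109 109 106 104 101 103 105 111 116 119 119
  118 118 11
[... 816 characters left out ...]
0  72  62  61  59  59  60  59  60  59  59  52  43  31  29  36
   66 108 135]
 [109 107  97  80  65  59  60  60  57  57  57  56  56  50  41  32  28  31
   57  99 131]
 [112 110 102  88  70  59  56  54  53  52  49  51  48  42  36  30  28  34
   55  97 129]
 [113 113 108  95  78  64  56  51  45  42  39  35  38  35  36  39  42  49
   68 101 129]
 [115 114 113 106  94  82  73  64  53  46  42  43  44  53  61  68  75  84
   99 116 128]
 [116 117 116 115 108 105 101  94  84  74  72  76  83  94 102 109 113 122
  129 132 130]
 [114 115 115 116 115 115 115 116 113 108 110 112 121 130 136 138 139 139
  137 134 125]
 [112 113 113 113 114 113 116 118 123 126 132 137 141 145 146 148 143 138
  129 121 119]]
```

View pics/k1.png

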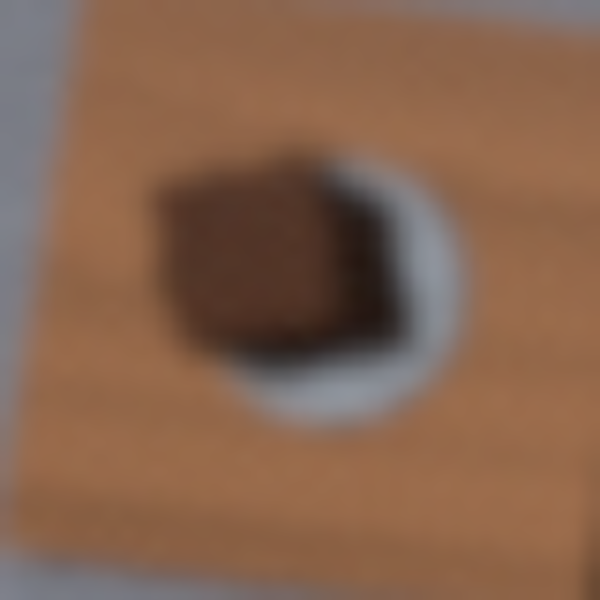

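View pics/k2.png

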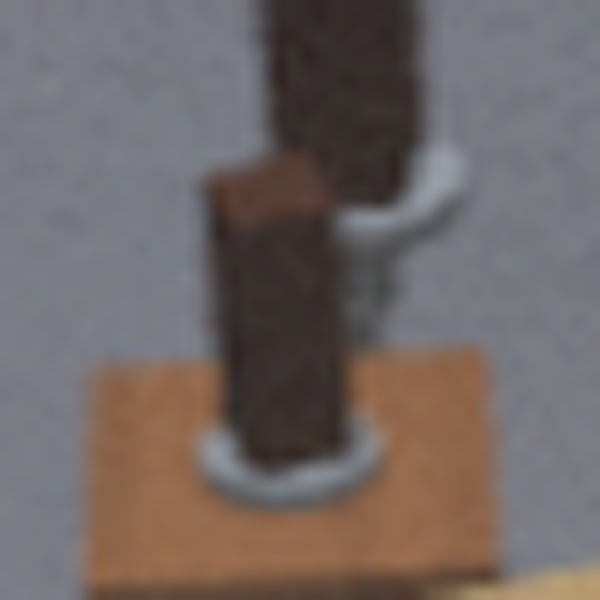

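Run:
```python
import pickle
from h import *
S={n:pickle.load(open(n+'0.pkl','rb')) for n in('top','side')}
t=S['top'];d=S['side']
def back(p,o,k): return (np.array(p,float)+.5)/k-.5+np.array(o)
def tri(a,b):
    c1,d1=ray(t,[a]);c2,d2=ray(d,[b]);d1=d1[0];d2=d2[0]
    A=np.c_[d1,-d2];x=np.linalg.lstsq(A,c2-c1,rcond=None)[0]
    p,q=c1+d1*x[0],c2+d2*x[1];return ((p+q)/2).round(4),np.linalg.norm(p-q).round(4)
q=back([(160,190),(192,345),(335,325),(308,163)],(155,195),15)
P=onz(t,q,.113);print('handle',P.round(4),P.mean(0),np.linalg.norm(np.diff(P,axis=0),axis=1))
f=onz(t,[back((333,294),(155,195),15)],.055);print('flange',f)
qs=back([(205,185),(330,195),(285,150),(228,225)],(235,140),15)
print('side handle px (left,right,..)',onz(d,qs,.113).round(4))
print('key top tri',tri(q.mean(0),back((270,190),(235,140),15)))
# big key top: t1 crop corners, s1 crop
print('big top',tri(back((90,230),(95,150),5),back((436,78),(195,120),7)))
print('big flange',tri(back((148,250),(95,150),5),back((447,222),(195,120),7)))
print('small top',tri(back((450,90),(95,150),5),back((640,313),(195,120),7)))
print('block proj side',proj(d,[[.484,.176,.05]]))
# cam centre by side
print('cam tri',tri(back((311,293),(270,170),8),back((535,549),(195,120),7)))
```

```text
handle [[0.4925 0.1865 0.113 ]
 [0.4728 0.1823 0.113 ]
 [0.4751 0.1644 0.113 ]
 [0.4957 0.168  0.113 ]] [0.48400077 0.17530627 0.113     ] [0.02012307 0.01804573 0.02088811]
flange [[0.4839421  0.17528181 0.055     ]]
side handle px (left,right,..) [[0.4744 0.1813 0.113 ]
 [0.4969 0.1716 0.113 ]
 [0.4912 0.1907 0.113 ]
 [0.4764 0.1654 0.113 ]]
key top tri (array([0.4849, 0.1751, 0.1137]), np.float64(0.002))
big top (array([0.5153, 0.2819, 0.1243]), np.float64(0.0022))
big flange (array([0.5156, 0.2803, 0.0532]), np.float64(0.0023))
small top (array([0.5772, 0.1576, 0.0695]), np.float64(0.0031))
block proj side [[253.29110903 170.98771899]]
cam tri (array([ 0.4902, -0.0838,  0.1365]), np.float64(0.0019))
```

Request:
{"name": "jog_arm", "arguments": {
  "commands": [
    [16,-32,0,3.4],
    [16,-32,0,3.4],
    [16,-32,0,3.4],
    [16,-32,0,3.4],
    [16,-32,0,3.4],
    [16,-32,0,3.4],
    [16,-32,0,3.4],
    [16,-32,0,3.4],
    [16,-32,0,3.4],
    [16,-32,0,3.4]
  ],
  "fingers": 60
}}

```text
clock: 0.93
tool_pos: [0.4223, 0.3002, 0.2265]
orientation: [180.0, 0.0, 11.3]
force: [1.5, 0.6, 0.4]
opening: 0.0598
```

Request:
{"name": "jog_arm", "arguments": {
  "commands": [
    [12.4,-25.2,0,0],
    [12.4,-25.2,0,0],
    [12.4,-25.2,0,0],
    [12.4,-25.2,0,0],
    [12.4,-25.2,0,0],
    [0,0,-15,0],
    [0,0,-15,0],
    [0,0,-15,0],
    [0,0,0,0],
    [0,0,0,0]
  ]
}}

```text
clock: 1.77
tool_pos: [0.4837, 0.1755, 0.1811]
orientation: [179.9, 0.1, 11.1]
force: [0.1, 0.8, 0.5]
opening: 0.0595
```

Request:
{"name": "jog_arm", "arguments": {
  "commands": [
    [0,0,-15,0],
    [0,0,-15,0],
    [0,0,-15,0],
    [0,0,-15,0],
    [0,0,-15,0],
    [0,0,-15,0],
    [0,0,-15,0],
    [0,0,0,0],
    [0,0,0,0],
    [0,0,0,0]
  ]
}}

```text
clock: 2.6
tool_pos: [0.4849, 0.1767, 0.0779]
orientation: [-180.0, -0.1, 11.2]
force: [-0.8, -0.1, 0.0]
opening: 0.06
```

Run:
```python
from h import *
s=snapshot('side');save(s,'g1.png',(215,100,305,190),7)
```

```text
(no output)
```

View pics/g1.png

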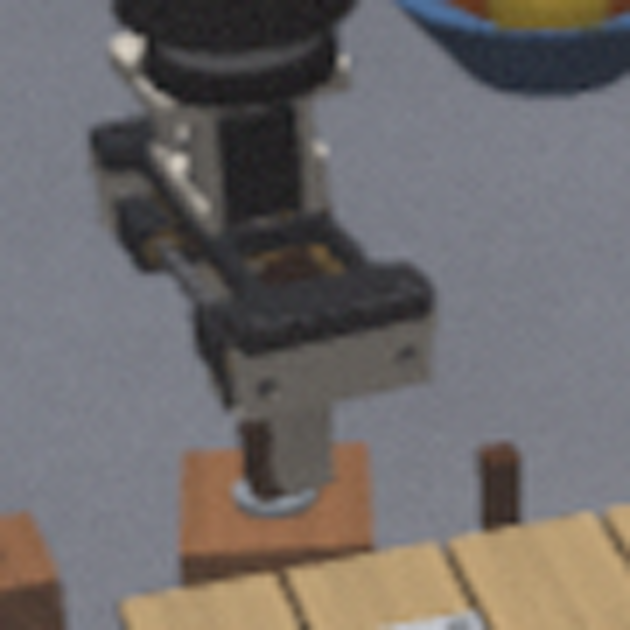

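Request:
{"name": "jog_arm", "arguments": {
  "commands": [
    [0,0,0,0],
    [0,0,0,0],
    [0,0,0,0],
    [0,0,0,0],
    [0,0,0,0],
    [0,0,0,0],
    [0,0,0,0],
    [0,0,0,0],
    [0,0,0,0],
    [0,0,0,0]
  ],
  "fingers": 10
}}

```text
clock: 3.48
tool_pos: [0.4841, 0.176, 0.0765]
orientation: [-180.0, 0.0, 11.2]
force: [-0.2, 1.3, -0.2]
opening: 0.0222
```

Request:
{"name": "jog_arm", "arguments": {
  "commands": [
    [0,0,10,0],
    [0,0,15,0],
    [0,0,20,0],
    [0,0,20,0],
    [0,0,20,0],
    [0,0,20,0],
    [0,0,20,0],
    [0,0,15,0],
    [0,0,10,0],
    [0,0,0,0]
  ]
}}

```text
clock: 4.32
tool_pos: [0.485, 0.1765, 0.2291]
orientation: [-179.9, -0.2, 11.2]
force: [0.8, 0.9, -1.5]
opening: 0.0217
```

Run:
```python
from h import *
s=snapshot('side');save(s,'g2.png',(215,60,305,150),7)
print(proj(s,[[.484,.176,.166]]))
t=snapshot('top');save(t,'g3.png',(150,180,220,250),8)
o=get_obs();print(o['tool_pos'],o['force'],o['moment'],o['orientation'])
```

```text
[[250.51306363 135.75008502]]
[0.48375851 0.17589171 0.22628284] [-0.26593145 -0.55354606 -2.04735829] [-0.09910931  0.01306271 -0.01878216] [-1.79978345e+02  1.50184910e-02  1.11358418e+01]
```

View pics/g2.png

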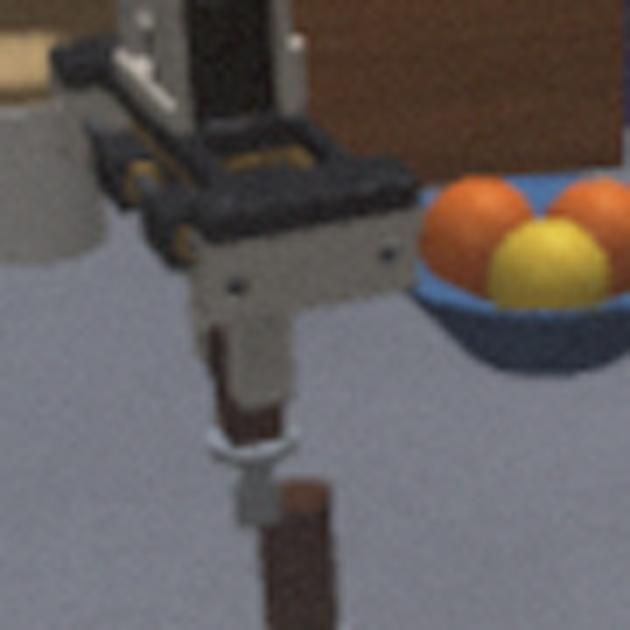

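View pics/g3.png

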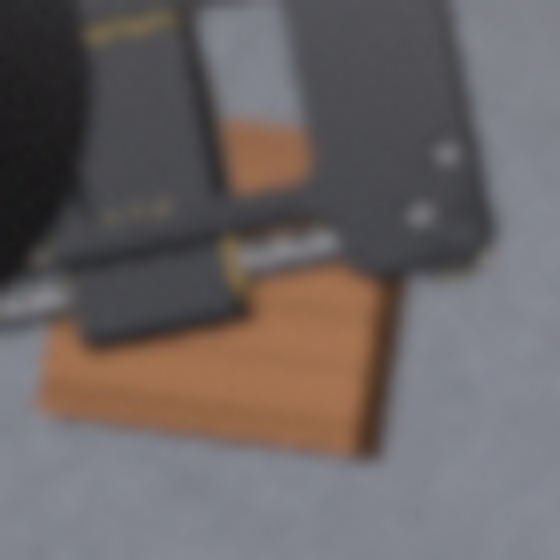

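Request:
{"name": "jog_arm", "arguments": {
  "commands": [
    [0.6,-14,0,-1.28],
    [0.6,-25,0,-1.28],
    [0.6,-33,0,-1.28],
    [0.6,-33,0,-1.28],
    [0.6,-33,0,-1.28],
    [0.6,-33,0,-1.28],
    [0.6,-33,0,-1.28],
    [0.6,-30,0,-1.28],
    [0.4,-18,0,-1.28],
    [0,-8,0,-1.28]
  ]
}}

```text
clock: 5.25
tool_pos: [0.488, -0.0867, 0.2252]
orientation: [180.0, 0.2, -1.9]
force: [-0.5, -0.1, -1.0]
opening: 0.022
```

Request:
{"name": "jog_arm", "arguments": {
  "commands": [
    [0,0,-5,0],
    [0,0,-5,0],
    [0,0,-5,0],
    [0,0,-4,0],
    [0,0,-3,0],
    [0,0,0,0],
    [0,0,0,0],
    [0,0,0,0],
    [0,0,0,0],
    [0,0,0,0]
  ]
}}

```text
clock: 6.08
tool_pos: [0.4895, -0.0839, 0.2048]
orientation: [-180.0, -0.0, -1.6]
force: [-0.2, -0.2, -1.0]
opening: 0.0219
```

Run:
```python
from h import *
s=snapshot('side');save(s,'c1.png',(235,150,305,230),7)
o=get_obs();p=o['tool_pos'];print(p,o['force'],o['moment'],o['orientation'])
print(proj(s,[p-[0,0,.0605],p-[0,0,.0265],[.4892,-.084,.136]]))
t=snapshot('top');save(t,'c2.png',(250,150,350,250),6)
```

```text
[ 0.48946251 -0.08392321  0.20479569] [-0.44425582  0.30088688 -0.59033771] [-0.06084452  0.0313069  -0.01218105] [-1.79994811e+02 -2.72452941e-02 -1.64213279e+00]
[[270.16197055 195.4411302 ]
 [269.52435642 183.31354905]
 [270.20875089 198.35849449]]
```

View pics/c1.png

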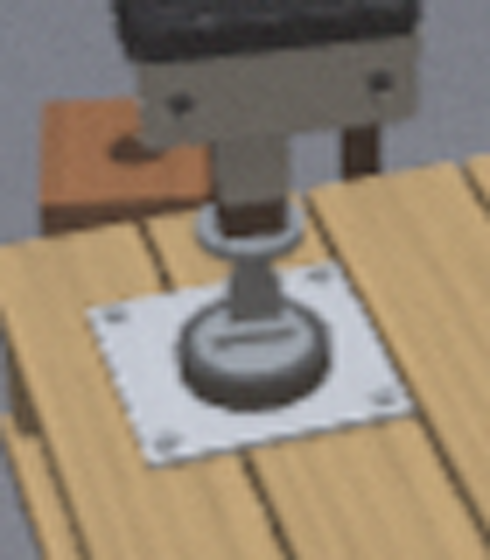

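View pics/c2.png

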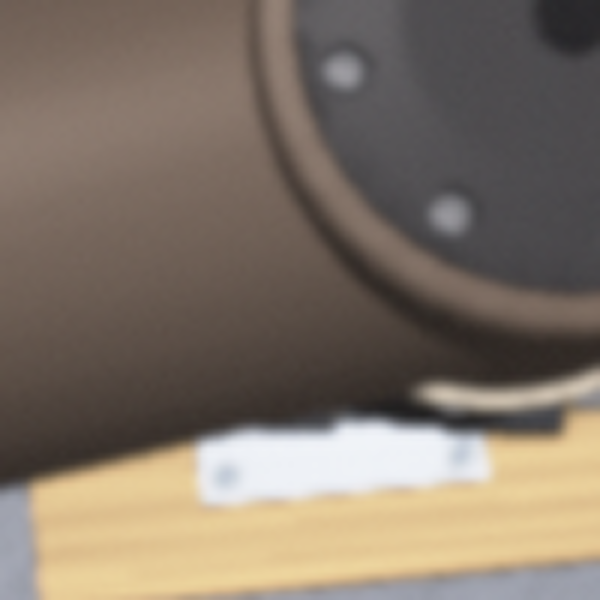

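Request:
{"name": "jog_arm", "arguments": {
  "commands": [
    [0,0,-2,0],
    [0,0,-2,0],
    [0,0,-1,0],
    [0,0,-1,0],
    [0,0,-0.5,0],
    [0,0,-0.5,0],
    [0,0,0,0],
    [0,0,0,0],
    [0,0,0,0],
    [0,0,0,0]
  ]
}}

```text
clock: 7.02
tool_pos: [0.4894, -0.084, 0.1976]
orientation: [180.0, -0.0, -1.6]
force: [-0.4, -0.4, -0.7]
opening: 0.0219
```

Request:
{"name": "jog_arm", "arguments": {
  "commands": [
    [0,0,-0.5,0],
    [0,0,0,0],
    [0,0,-0.5,0],
    [0,0,0,0],
    [0,0,-0.5,0],
    [0,0,0,0],
    [0,0,-0.5,0],
    [0,0,0,0],
    [0,0,0,0],
    [0,0,0,0]
  ]
}}

```text
clock: 7.85
tool_pos: [0.4893, -0.084, 0.1956]
orientation: [-180.0, -0.0, -1.6]
force: [-0.6, 0.2, -1.7]
opening: 0.0216
```

Request:
{"name": "jog_arm", "arguments": {
  "commands": [
    [0,0,-0.4,0],
    [0,0,0,0],
    [0,0,-0.4,0],
    [0,0,0,0],
    [0,0,-0.4,0],
    [0,0,0,0],
    [0,0,-0.4,0],
    [0,0,0,0],
    [0,0,0,0],
    [0,0,0,0]
  ]
}}

```text
clock: 8.68
tool_pos: [0.4893, -0.084, 0.1939]
orientation: [180.0, 0.0, -1.7]
force: [-0.3, -0.4, -1.9]
opening: 0.0218
```

Request:
{"name": "jog_arm", "arguments": {
  "commands": [
    [0,0,-0.5,0],
    [0,0,0,0],
    [0,0,-0.5,0],
    [0,0,0,0],
    [0,0,-0.5,0],
    [0,0,0,0],
    [0,0,-0.5,0],
    [0,0,0,0],
    [0,0,0,0],
    [0,0,0,0]
  ]
}}

```text
clock: 9.52
tool_pos: [0.4893, -0.084, 0.192]
orientation: [180.0, -0.0, -1.7]
force: [-1.1, -0.6, -2.0]
opening: 0.0219
```

Request:
{"name": "jog_arm", "arguments": {
  "commands": [
    [0,0,-0.4,0],
    [0,0,0,0],
    [0,0,-0.4,0],
    [0,0,0,0],
    [0,0,-0.4,0],
    [0,0,0,0],
    [0,0,-0.4,0],
    [0,0,0,0],
    [0,0,0,0],
    [0,0,0,0]
  ]
}}

```text
clock: 10.35
tool_pos: [0.4893, -0.084, 0.1904]
orientation: [180.0, -0.0, -1.6]
force: [0.1, 0.0, -1.7]
opening: 0.0217
```

Run:
```python
from h import *
s=snapshot('side');save(s,'c3.png',(235,150,305,230),7)
o=get_obs();p=o['tool_pos'];print(p,o['force'],o['moment'],o['orientation'])
```

```text
[ 0.48932463 -0.08400693  0.19036958] [-0.57512598  0.3420506  -0.91688718] [-0.00591789 -0.02181685 -0.00251457] [ 1.79998657e+02  1.46481319e-05 -1.65137334e+00]
```

View pics/c3.png

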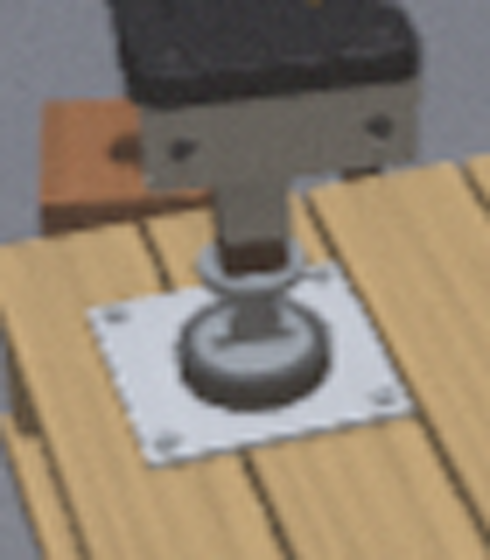

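Request:
{"name": "jog_arm", "arguments": {
  "commands": [
    [0,0,-0.4,0],
    [0,0,-0.4,0],
    [0,0,0,-1],
    [0,0,0,-1],
    [0,0,0,-1],
    [0,0,0,-1],
    [0,0,0,-1],
    [0,0,0,-1],
    [0,0,0,0],
    [0,0,0,0]
  ]
}}

```text
clock: 11.23
tool_pos: [0.4894, -0.0837, 0.1895]
orientation: [-180.0, -0.0, -7.7]
force: [0.1, 3.7, -2.1]
opening: 0.0222
```

Request:
{"name": "jog_arm", "arguments": {
  "commands": [
    [0,0,0,-0.5],
    [0,0,0,-0.5],
    [0,0,0,-0.5],
    [0,0,0,-0.5],
    [0,0,0,-0.5],
    [0,0,0,-0.5],
    [0,0,0,-0.5],
    [0,0,0,-0.5],
    [0,0,0,-0.5],
    [0,0,0,-0.5]
  ]
}}

```text
clock: 12.07
tool_pos: [0.4895, -0.0835, 0.1895]
orientation: [-180.0, -0.0, -12.7]
force: [0.8, 5.9, -1.1]
opening: 0.0216
```

Run:
```python
from h import *
o=get_obs();p=o['tool_pos'];print(p,o['force'],o['moment'],o['orientation'])
```

```text
[ 0.48950451 -0.08352728  0.18952357] [ 0.76065528  5.85406402 -1.09929412] [ 2.48774663 -0.13349236  0.11961926] [-1.79950165e+02 -1.54185013e-02 -1.26973449e+01]
```

Request:
{"name": "jog_arm", "arguments": {
  "commands": [
    [0,0.2,0,0],
    [0,0.2,0,0],
    [0,0.2,0,0],
    [0,0.2,0,0],
    [0,0,0,-1],
    [0,0,0,-1],
    [0,0,0,-1],
    [0,0,0,-1],
    [0,0,0,0],
    [0,0,0,0]
  ]
}}

```text
clock: 12.9
tool_pos: [0.4894, -0.0833, 0.1896]
orientation: [180.0, -0.0, -16.7]
force: [1.3, 2.8, -4.5]
opening: 0.0218
```

Run:
```python
from h import *
o=get_obs();p=o['tool_pos'];print(p,o['force'],o['moment'],o['orientation'])
s=snapshot('side');save(s,'c4.png',(235,150,305,230),7)
```

```text
[ 0.48939278 -0.08325848  0.18959825] [ 1.29672315  2.7828159  -4.48254962] [ 1.11231459 -0.71167123  0.09523427] [ 1.79997960e+02 -1.01914130e-02 -1.66526298e+01]
```

View pics/c4.png

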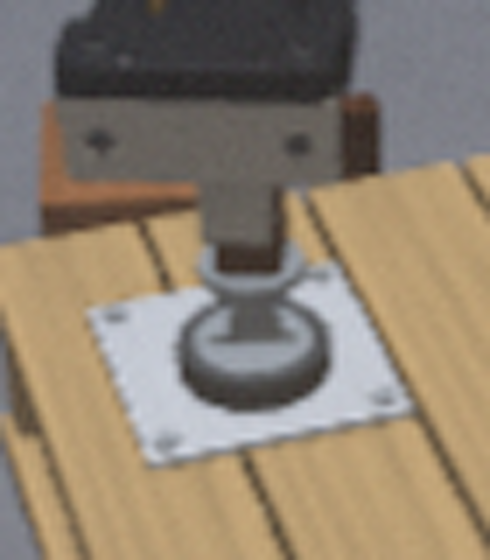

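Request:
{"name": "jog_arm", "arguments": {
  "commands": [
    [0,0.2,0,-1.5],
    [0,0.1,0,-1.5],
    [0,0,0,-1.5],
    [0,0,0,-1.5],
    [0,0,0,-1.5],
    [0,0,0,-1.5],
    [0,0,0,-1.5],
    [0,0,0,-1.5],
    [0,0,0,-1.5],
    [0,0,0,-1.5]
  ]
}}

```text
clock: 13.78
tool_pos: [0.4894, -0.0831, 0.1896]
orientation: [180.0, -0.0, -31.7]
force: [2.4, 2.0, -4.5]
opening: 0.022
```

Run:
```python
from h import *
o=get_obs();p=o['tool_pos'];print(p,o['force'],o['moment'],o['orientation'])
s=snapshot('side');save(s,'c5.png',(235,150,305,230),7)
```

```text
[ 0.48942622 -0.08307601  0.18958523] [ 2.35789959  1.99965583 -4.453817  ] [ 0.74655167 -0.87959877  0.02542724] [ 1.79990104e+02 -1.79093305e-02 -3.17067256e+01]
```

View pics/c5.png

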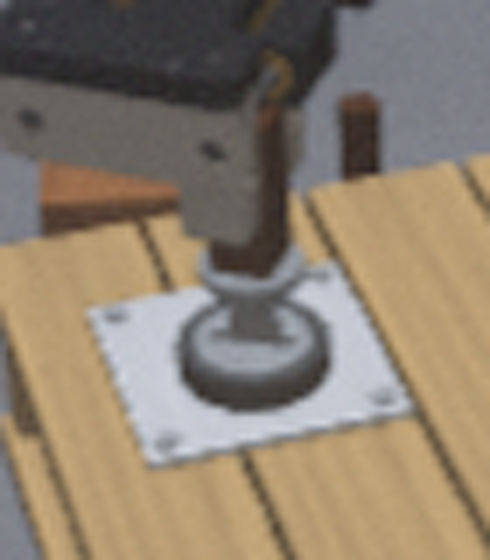

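Request:
{"name": "jog_arm", "arguments": {
  "commands": [
    [0.1,0.1,0,-2],
    [0.1,0,0,-2],
    [0,0,0,-2],
    [0,0,0,-2],
    [0,0,0,-2],
    [0,0,0,-2],
    [0,0,0,-2],
    [0,0,0,-2],
    [0,0,0,-2],
    [0,0,0,-2]
  ]
}}

```text
clock: 14.67
tool_pos: [0.4896, -0.083, 0.1896]
orientation: [180.0, -0.0, -51.7]
force: [1.3, 2.5, -3.7]
opening: 0.0218
```

Run:
```python
from h import *
for i in range(3):
    o=get_obs();p=o['tool_pos'];print(p,o['force'],o['moment'],o['orientation'],o['clock'])
    s=snapshot('side')
save(s,'c6.png',(235,150,305,230),7)
```

```text
[ 0.48955775 -0.08298558  0.18958696] [ 1.34114616  2.47879977 -3.70477723] [ 0.73301162 -0.91118256  0.09896272] [ 1.79991986e+02 -1.63354483e-02 -5.16997431e+01] 14.6667
[ 0.48960267 -0.08296165  0.18958503] [ 1.82081259  1.17967723 -3.99326541] [ 0.69518057 -0.86947649  0.02212362] [ 1.79994130e+02 -1.68165149e-02 -5.18409861e+01] 14.7167
[ 0.48956775 -0.08296937  0.18959635] [ 2.02375487  1.65438493 -4.23856477] [ 0.693121   -0.90867969  0.06860112] [ 1.79992666e+02 -1.53262135e-02 -5.16451230e+01] 14.7667
```

View pics/c6.png

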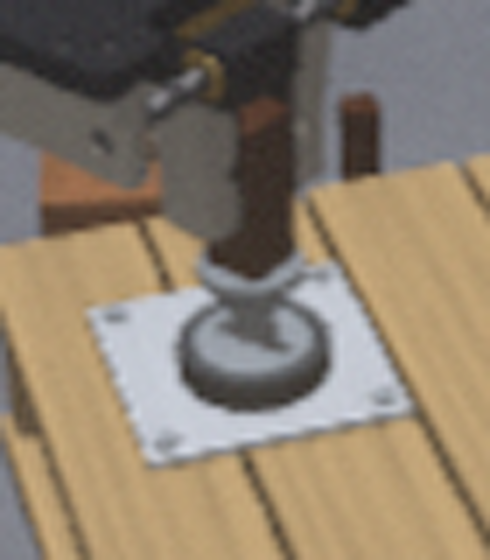

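Request:
{"name": "jog_arm", "arguments": {
  "commands": [
    [0.1,0.1,0,-2],
    [0,0,0,-2],
    [0,0,0,-2],
    [0,0,0,-2],
    [0,0,0,-2],
    [0,0,0,-2],
    [0,0,0,-2],
    [0,0,0,-2],
    [0,0,0,-2],
    [0,0,0,-2]
  ]
}}

```text
clock: 15.65
tool_pos: [0.4897, -0.0829, 0.1896]
orientation: [-180.0, -0.0, -71.6]
force: [2.3, 0.7, -3.0]
opening: 0.0216
```

Request:
{"name": "jog_arm", "arguments": {
  "commands": [
    [0,0,0,-1],
    [0,0,0,-1],
    [0,0,0,-1],
    [0,0,0,-1],
    [0,0,0,-1],
    [0,0,0,-1],
    [0,0,0,-1],
    [0,0,0,-1],
    [0,0,0,-1],
    [0,0,0,-1]
  ]
}}

```text
clock: 16.48
tool_pos: [0.4897, -0.0828, 0.1896]
orientation: [-180.0, -0.0, -81.7]
force: [3.2, -0.5, -5.3]
opening: 0.0213
```

Run:
```python
from h import *
for i in range(4):
    o=get_obs();p=o['tool_pos'];print(p,o['force'],o['moment'],o['orientation'],o['clock'])
    s=snapshot('side')
save(s,'c7.png',(235,150,305,230),7)
```

```text
[ 0.48974561 -0.08275724  0.18963331] [ 3.18753849 -0.53634771 -5.31762681] [-0.17057786 -1.51220589  0.0600248 ] [-1.79986674e+02 -9.17956874e-03 -8.17422427e+01] 16.4833
[ 0.48969887 -0.08276622  0.18960101] [ 2.64130917 -0.59168138 -4.90494163] [-0.12703637 -1.51306255  0.05010165] [-1.79991803e+02 -8.92523309e-03 -8.18113630e+01] 16.5333
[ 0.48967847 -0.0827524   0.18959894] [ 3.30679212 -0.72579364 -4.59943757] [-0.15404968 -1.50455669  0.03716275] [-1.79994110e+02 -6.71125299e-03 -8.17033420e+01] 16.5833
[ 0.48970185 -0.0827502   0.18961758] [ 3.34478655 -0.5672019  -4.99116622] [-0.20839632 -1.47696244  0.05787684] [-1.79992222e+02 -7.11480663e-03 -8.16521995e+01] 16.6333
```

View pics/c7.png

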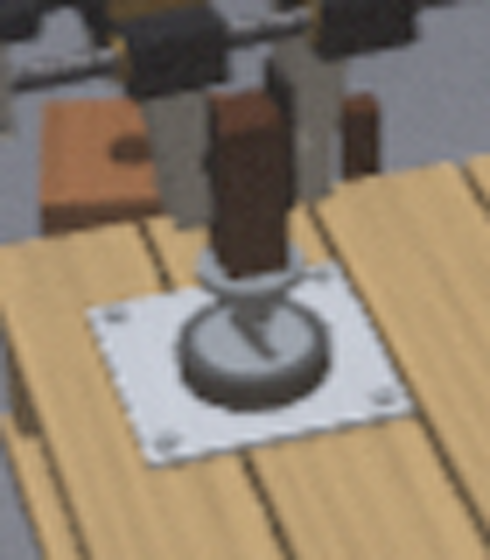

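Request:
{"name": "jog_arm", "arguments": {
  "commands": [
    [0.2,0,0,-0.5],
    [0.1,0,0,-0.5],
    [0,0,0,-0.5],
    [0,0,0,-0.5],
    [0,0,0,-0.5],
    [0,0,0,-0.5],
    [0,0,0,-0.5],
    [0,0,0,-0.5],
    [0,0,0,0],
    [0,0,0,0]
  ]
}}

```text
clock: 17.52
tool_pos: [0.4898, -0.0827, 0.1896]
orientation: [180.0, -0.0, -85.7]
force: [2.8, -0.4, -3.0]
opening: 0.0218
```

```bash
cat > st.py <<'E'
import sys
from h import *
M=[];F=[]
for i in range(6):
    o=get_obs();M.append(o['moment']);F.append(o['force']);s=snapshot('side')
print(o['tool_pos'].round(4),'F',np.mean(F,0).round(2),'M',np.mean(M,0).round(3),o['orientation'].round(2),o['clock'])
save(s,sys.argv[1],(235,150,305,230),7)
m=np.mean(F,0)
E
python3 st.py c8.png
```

```text
[ 0.4899 -0.0827  0.1896] F [ 2.48 -0.89 -3.23] M [-0.34  -0.92   0.029] [180.    -0.   -85.65] 17.7667
```

View pics/c8.png

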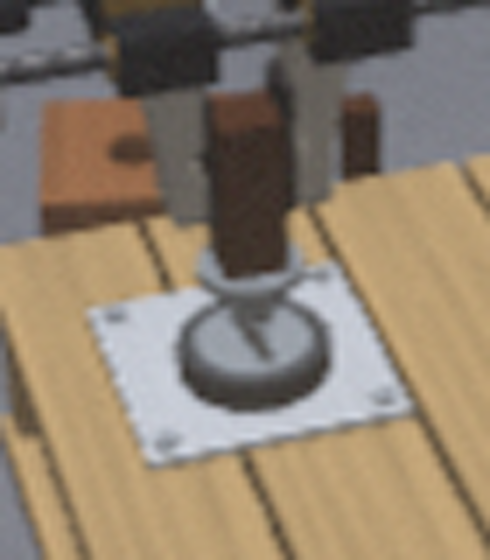

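Request:
{"name": "jog_arm", "arguments": {
  "commands": [
    [0,0,0,-0.5],
    [0,0,0,-0.5],
    [0,0,0,-0.5],
    [0,0,0,-0.5],
    [0,0,0,-0.5],
    [0,0,0,-0.5],
    [0,0,0,0],
    [0,0,0,0],
    [0,0,0,0],
    [0,0,0,0]
  ]
}}

```text
clock: 18.65
tool_pos: [0.4899, -0.0827, 0.1895]
orientation: [180.0, -0.0, -88.6]
force: [1.5, -1.0, -2.7]
opening: 0.0218
```

```bash
python3 st.py c9.png
```

```text
[ 0.4899 -0.0827  0.1896] F [ 1.84 -1.24 -3.08] M [-0.468 -0.772  0.046] [180.    -0.   -88.65] 18.9
```

Request:
{"name": "jog_arm", "arguments": {
  "commands": [
    [0,0,0,-0.3],
    [0,0,0,-0.3],
    [0,0,0,-0.3],
    [0,0,0,-0.3],
    [0,0,0,-0.3],
    [0,0,0,-0.3],
    [0,0,0,0],
    [0,0,0,0],
    [0,0,0,0],
    [0,0,0,0]
  ]
}}

```text
clock: 19.78
tool_pos: [0.4899, -0.0827, 0.1895]
orientation: [180.0, -0.0, -90.4]
force: [1.3, -2.2, -3.8]
opening: 0.0216
```

```bash
python3 st.py c10.png
```

```text
[ 0.4899 -0.0827  0.1896] F [ 1.61 -1.49 -3.68] M [-0.527 -0.746  0.103] [180.     0.   -90.45] 20.0333
```

View pics/c10.png

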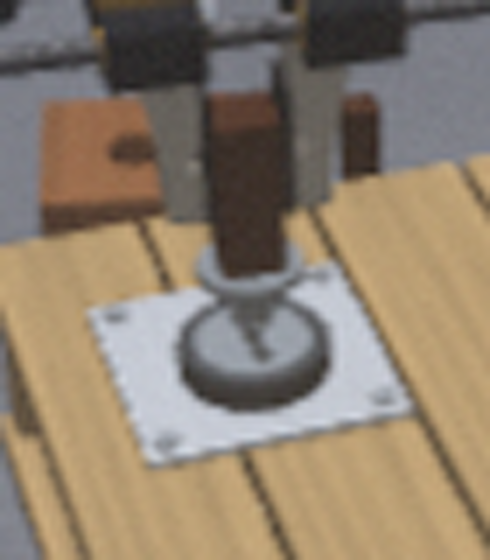

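Run:
```python
from h import *
s=snapshot('side')
c=np.array([.4892,-.0835,.136])
b=lambda P:((proj(s,P)-[235,150]+.5)*7-.5).round(1)
for a in(75,80,82,84,86,88,90):
    th=np.radians(4.6-a);print(a,b([c+.014*np.array([np.cos(th),np.sin(th),0]),c]).tolist())
save(s,'z1.png',(255,183,285,213),20)
```

```text
75 [[270.6, 361.8], [249.2, 340.6]]
80 [[267.4, 362.9], [249.2, 340.6]]
82 [[266.0, 363.3], [249.2, 340.6]]
84 [[264.6, 363.7], [249.2, 340.6]]
86 [[263.3, 364.1], [249.2, 340.6]]
88 [[261.8, 364.4], [249.2, 340.6]]
90 [[260.4, 364.7], [249.2, 340.6]]
```

View pics/z1.png

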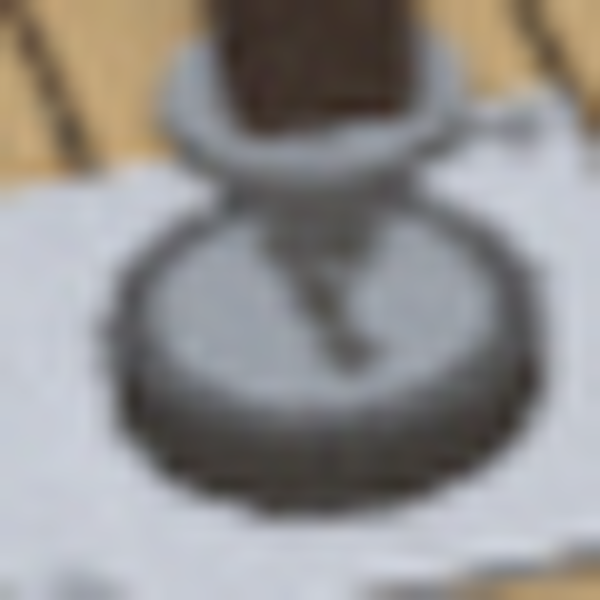

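Request:
{"name": "jog_arm", "arguments": {
  "commands": [
    [0,0,0,-0.4],
    [0,0,0,-0.4],
    [0,0,0,-0.4],
    [0,0,0,-0.4],
    [0,0,0,0],
    [0,0,0,0],
    [0,0,0,0],
    [0,0,0,0],
    [0,0,0,0],
    [0,0,0,0]
  ]
}}

```text
clock: 20.97
tool_pos: [0.4899, -0.0827, 0.1896]
orientation: [-180.0, 0.0, -92.0]
force: [2.6, -1.2, -3.7]
opening: 0.022
```

```bash
python3 st.py d1.png
```

```text
[ 0.4899 -0.0827  0.1896] F [ 1.52 -1.44 -3.67] M [-0.554 -0.756  0.074] [180.    -0.   -92.05] 21.2167
```

Request:
{"name": "jog_arm", "arguments": {
  "commands": [
    [0,0,0,-0.4],
    [0,0,0,-0.4],
    [0,0,0,-0.4],
    [0,0,0,-0.4],
    [0,0,0,0],
    [0,0,0,0],
    [0,0,0,0],
    [0,0,0,0],
    [0,0,0,0],
    [0,0,0,0]
  ]
}}

```text
clock: 22.1
tool_pos: [0.4899, -0.0827, 0.1896]
orientation: [-180.0, 0.0, -93.6]
force: [2.0, -1.9, -3.7]
opening: 0.0219
```

```bash
python3 st.py d2.png
```

```text
[ 0.4899 -0.0827  0.1896] F [ 1.8  -1.75 -3.69] M [-0.612 -0.841  0.08 ] [-180.     -0.    -93.65] 22.35
```

Request:
{"name": "jog_arm", "arguments": {
  "commands": [
    [0,0,0,-0.4],
    [0,0,0,-0.4],
    [0,0,0,-0.4],
    [0,0,0,-0.4],
    [0,0,0,0],
    [0,0,0,0],
    [0,0,0,0],
    [0,0,0,0],
    [0,0,0,0],
    [0,0,0,0]
  ]
}}

```text
clock: 23.23
tool_pos: [0.4899, -0.0827, 0.1896]
orientation: [-180.0, 0.0, -95.2]
force: [2.0, -1.5, -4.3]
opening: 0.0218
```

```bash
python3 st.py d3.png
python3 - <<'E'
from h import *
s=snapshot('side');save(s,'z2.png',(255,183,285,213),20)
E
```

```text
[ 0.4899 -0.0827  0.1895] F [ 2.04 -1.55 -3.94] M [-0.669 -1.023  0.147] [180.    -0.   -95.25] 23.4833
```

View pics/z2.png

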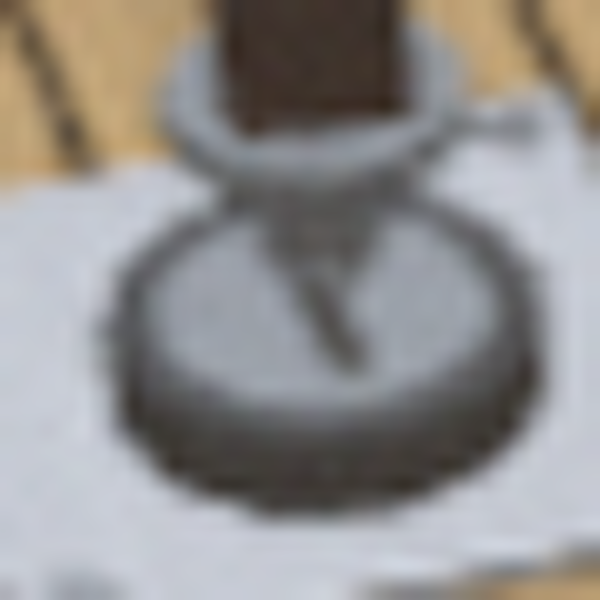

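Request:
{"name": "jog_arm", "arguments": {
  "commands": [
    [0,0,0,0],
    [0,0,0,1],
    [0,0,0,1],
    [0,0,0,1],
    [0,0,0,1],
    [0,0,0,1],
    [0,0,0,1],
    [0,0,0,1],
    [0,0,0,0],
    [0,0,0,0]
  ]
}}

```text
clock: 24.42
tool_pos: [0.4897, -0.0827, 0.1895]
orientation: [180.0, 0.0, -88.3]
force: [-0.3, 0.1, -1.7]
opening: 0.0217
```

```bash
python3 st.py d4.png
```

```text
[ 0.4899 -0.0827  0.1896] F [-0.   -0.   -1.51] M [ 0.074 -0.057 -0.006] [180.     0.   -88.26] 24.6667
```

Request:
{"name": "jog_arm", "arguments": {
  "commands": [
    [0,0,0.5,0],
    [0,0,0.5,0],
    [0,0,1,0],
    [0,0,1,0],
    [0,0,2,0],
    [0,0,4,0],
    [0,0,6,0],
    [0,0,8,0],
    [0,0,8,0],
    [0,0,6,0]
  ]
}}

```text
clock: 25.55
tool_pos: [0.4904, -0.0827, 0.2281]
orientation: [-179.9, -0.0, -88.2]
force: [0.2, 0.3, -1.9]
opening: 0.0219
```

Run:
```python
from h import *
s=snapshot('side');save(s,'z3.png',(235,130,305,220),6)
b=lambda P:((proj(s,P)-[235,130]+.5)*6-.5).round(1)
c=np.array([.4892,-.0835,.136])
for a in(80,85,90):
    th=np.radians(4.6-a);v=.014*np.array([np.cos(th),np.sin(th),0]);print(a,b([c+v,c-v]).tolist())
o=get_obs();print(o['tool_pos'],o['orientation'],o['force'])
```

```text
80 [[229.1, 431.0], [198.2, 393.2]]
85 [[226.2, 431.8], [201.1, 392.4]]
90 [[223.1, 432.5], [204.1, 391.7]]
[ 0.49092271 -0.08270677  0.22907219] [-1.79826016e+02 -3.59730695e-03 -8.82309773e+01] [ 1.6491062  -0.47555044 -0.07392335]
```

View pics/z3.png

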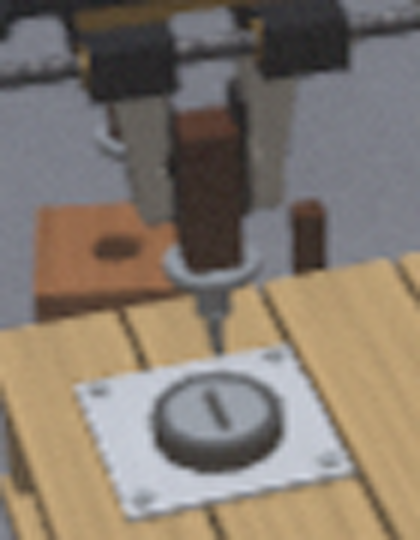

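Run:
```python
from h import *
s=snapshot('side')
g=cv2.cvtColor(s['image'],cv2.COLOR_RGB2GRAY)
k=10;x0,y0=258,190
G=cv2.resize(g[190:206,258:284],None,fx=k,fy=k,interpolation=cv2.INTER_CUBIC)
for th in(95,105,115):
    n,l,st,ce=cv2.connectedComponentsWithStats((G<th).astype(np.uint8))
    for i in range(1,n):
        if 200<st[i,4]<6000 and st[i,2]<80:
            yy,xx=np.nonzero(l==i);P=onz(s,np.c_[(xx+.5)/k-.5+x0,(yy+.5)/k-.5+y0],.136)[:,:2]
            w=P-P.mean(0);v=np.linalg.svd(w,full_matrices=False)[2][0];e=w@v
            print(th,st[i],P.mean(0),'len',np.ptp(e),'cam deg',(4.6-np.degrees(np.arctan2(v[1],v[0])))%180)
G=g[185:215,250:290]
print(g[190:206,262:280])
# plate edges for ref
hsv=cv2.cvtColor(s['image'],cv2.COLOR_RGB2HSV);m=((hsv[...,1]<45)&(hsv[...,2]>165)).astype(np.uint8)
mm=np.zeros_like(m);mm[180:220,240:300]=m[180:220,240:300]
c=max(cv2.findContours(mm,0,1)[0],key=cv2.contourArea);P=onz(s,cv2.approxPolyDP(c,3,True).reshape(-1,2),.124);print(P.round(4))
```

```text
95 [119  61  28  49 473] [ 0.49060708 -0.08323045] len 0.01998925544673268 cam deg 89.45824268056538
105 [116  56  34  57 814] [ 0.49061219 -0.08295048] len 0.023245717256033083 cam deg 89.53007113803075
115 [  0   0  15  14 207] [ 0.46747021 -0.04483391] len 0.005752039217194778 cam deg 101.68227179215769
115 [ 113   53   40   63 1145] [ 0.49060652 -0.0828431 ] len 0.02550998991602539 cam deg 89.49559699795229
[[162 159 164 173 185 193 188 190 193 194 198 196 195 198 196 199 192 184]
 [190 193 190 193 195 198 198 197 188 175 177 188 197 198 197 196 200 200]
 [197 200 197 179 159 148 134 127 120 114 114 122 129 141 159 186 197 198]
 [199 182 157 134 105 109 118 121 129 130 122 122 119 106 110 128 161 191]
 [180 134 105 110 132 148 148 139 141 153 153 151 150 146 131 106 106 129]
 [126 103 125 146 155 156 146 115 114 145 157 157 160 159 153 140 111  91]
 [ 95 123 153 158 158 157 143 108  89 128 158 156 157 156 158 159 135 103]
 [110 145 160 158 158 157 152 124  87 107 143 158 158 159 159 155 156 125]
 [117 148 158 158 160 160 160 139 101  88 129 157 159 157 158 157 159 131]
 [110 143 159 157 160 160 157 156 126  86 109 146 160 158 159 157 155 124]
 [ 91 133 158 158 159 157 157 162 140 101  89 127 158 159 159 152 126  97]
 [ 87 108 133 153 160 160 159 157 156 136 111 133 159 158 151 119  95  87]
 [ 77  86  97 111 133 152 157 159 159 155 150 151 138 124 105  93  85  73]
 [ 66  68  79  86  98 110 116 122 122 123 116 111 104  94  86  79  67  61]
 [ 60  63  65  72  73  76  85  92  89  88  84  80  78  68  67  68  59  62]
 [ 93  61  62  61  65  63  70  68  70  67  67  67  65  65  64  63  61  70]]
[[ 0.5263 -0.0282  0.124 ]
 [ 0.4406 -0.037   0.124 ]
 [ 0.4489 -0.1222  0.124 ]
 [ 0.5335 -0.1166  0.124 ]]
```

Request:
{"name": "jog_arm", "arguments": {
  "commands": [
    [-0.6,14,0,0],
    [-0.6,25,0,0],
    [-0.6,33,0,0],
    [-0.6,33,0,0],
    [-0.6,33,0,0],
    [-0.6,33,0,0],
    [-0.6,33,0,0],
    [-0.6,30,0,0],
    [-0.6,16,0,0],
    [-0.4,8.7,0,0]
  ]
}}

```text
clock: 26.48
tool_pos: [0.4839, 0.1781, 0.2263]
orientation: [180.0, -0.0, -88.1]
force: [0.2, -0.3, -2.0]
opening: 0.022
```

Request:
{"name": "jog_arm", "arguments": {
  "commands": [
    [0,0,-10,0],
    [0,0,-20,0],
    [0,0,-20,0],
    [0,0,-20,0],
    [0,0,-15,0],
    [0,0,-10,0],
    [0,0,-5,0],
    [0,0,0,0],
    [0,0,0,0],
    [0,0,0,0]
  ]
}}

```text
clock: 27.32
tool_pos: [0.4847, 0.1762, 0.1274]
orientation: [-179.9, 0.0, -88.2]
force: [0.4, 0.0, -1.7]
opening: 0.0219
```

Run:
```python
from h import *
s=snapshot('side');save(s,'r1.png',(225,125,285,195),8)
o=get_obs();p=o['tool_pos'];print(p,o['orientation'],o['force'])
print(((proj(s,[p-[0,0,.0605],[.4839,.1757,.05]])-[225,125]+.5)*8-.5).round(1))
```

```text
[0.48471619 0.17629114 0.12753143] [-1.79915710e+02  5.56771363e-02 -8.82479963e+01] [-0.12751075  0.34360086 -1.2463389 ]
[[228.5 331.3]
 [229.7 371.9]]
```

View pics/r1.png

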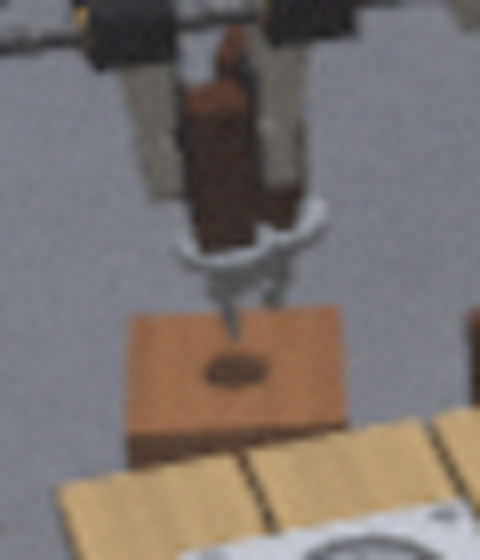

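Request:
{"name": "jog_arm", "arguments": {
  "commands": [
    [0.3,0,-5,0],
    [0,0,-5,0],
    [0,0,-3,0],
    [0,0,-2,0],
    [0,0,-1,0],
    [0,0,-1,0],
    [0,0,-1,0],
    [0,0,-1,0],
    [0,0,-1,0],
    [0,0,0,0]
  ]
}}

```text
clock: 28.2
tool_pos: [0.4843, 0.1759, 0.1064]
orientation: [180.0, -0.0, -88.3]
force: [-1.0, 0.4, -1.0]
opening: 0.0217
```

Request:
{"name": "jog_arm", "arguments": {
  "commands": [
    [0,0,-1,0],
    [0,0,-1,0],
    [0,0,-1,0],
    [0,0,-1,0],
    [0,0,-1,0],
    [0,0,0,0],
    [0,0,0,0],
    [0,0,0,0],
    [0,0,0,0],
    [0,0,0,0]
  ]
}}

```text
clock: 29.03
tool_pos: [0.4845, 0.176, 0.1016]
orientation: [-180.0, 0.0, -88.2]
force: [0.3, -0.8, -0.5]
opening: 0.0217
```

Request:
{"name": "jog_arm", "arguments": {
  "commands": [
    [0,0,-2.5,0],
    [0,0,-2.5,0],
    [0,0,-2.5,0],
    [0,0,-2.5,0],
    [0,0,-2.5,0],
    [0,0,-2.5,0],
    [0,0,-2.5,0],
    [0,0,-2,0],
    [0,0,-1,0],
    [0,0,-1,0]
  ]
}}

```text
clock: 29.87
tool_pos: [0.4844, 0.176, 0.0799]
orientation: [180.0, -0.0, -88.2]
force: [0.3, -0.3, -1.4]
opening: 0.022
```

Request:
{"name": "jog_arm", "arguments": {
  "commands": [
    [0,0,-0.5,0],
    [0,0,-0.5,0],
    [0,0,-0.5,0],
    [0,0,-0.4,0],
    [0,0,-0.4,0],
    [0,0,0,0],
    [0,0,0,0],
    [0,0,0,0],
    [0,0,0,0],
    [0,0,0,0]
  ]
}}

```text
clock: 30.7
tool_pos: [0.4844, 0.176, 0.0778]
orientation: [-180.0, 0.0, -88.2]
force: [0.1, 1.1, -1.5]
opening: 0.0218
```

Request:
{"name": "jog_arm", "arguments": {
  "commands": [
    [0,0,-0.4,0],
    [0,0,0,0],
    [0,0,-0.4,0],
    [0,0,0,0],
    [0,0,-0.4,0],
    [0,0,0,0],
    [0,0,0,0],
    [0,0,0,0],
    [0,0,0,0],
    [0,0,0,0]
  ]
}}

```text
clock: 31.53
tool_pos: [0.4844, 0.176, 0.0766]
orientation: [-180.0, 0.0, -88.2]
force: [0.4, 0.3, -1.1]
opening: 0.0218
```

Nearly down. Open to 46 mm; the key drops the last bit at most.

Request:
{"name": "jog_arm", "arguments": {
  "commands": [
    [0,0,-0.3,0],
    [0,0,-0.3,0],
    [0,0,0,0],
    [0,0,0,0],
    [0,0,0,0],
    [0,0,0,0],
    [0,0,0,0],
    [0,0,0,0],
    [0,0,0,0],
    [0,0,0,0]
  ]
}}

```text
clock: 32.37
tool_pos: [0.4844, 0.176, 0.0765]
orientation: [-180.0, 0.0, -88.2]
force: [-2.0, -0.8, 5.2]
opening: 0.0215
```

Request:
{"name": "jog_arm", "arguments": {
  "commands": [
    [0,0,0,0],
    [0,0,0,0],
    [0,0,0,0],
    [0,0,0,0],
    [0,0,0,0],
    [0,0,0,0],
    [0,0,0,0],
    [0,0,0,0],
    [0,0,0,0],
    [0,0,0,0]
  ],
  "fingers": 46
}}

```text
clock: 33.2
tool_pos: [0.4844, 0.176, 0.0759]
orientation: [180.0, -0.0, -88.2]
force: [-0.3, 0.4, 0.4]
opening: 0.0459
```

Request:
{"name": "jog_arm", "arguments": {
  "commands": [
    [0,0,5,0],
    [0,0,10,0],
    [0,0,15,0],
    [0,0,15,0],
    [0,0,20,0],
    [0,0,20,0],
    [0,0,20,0],
    [0,0,20,0],
    [0,0,15,0],
    [0,0,10,0]
  ]
}}

```text
clock: 34.03
tool_pos: [0.485, 0.1763, 0.2289]
orientation: [-179.8, 0.1, -88.2]
force: [0.5, 0.1, -0.6]
opening: 0.0458
```

Request:
{"name": "jog_arm", "arguments": {
  "commands": [
    [-10,20,0,0],
    [-10,30,0,0],
    [-10,35,0,0],
    [-10,35,0,0],
    [-10,35,0,0],
    [-10,35,0,0],
    [-10,35,0,0],
    [-10,30,0,0],
    [0,10,0,0],
    [0,0,0,0]
  ]
}}

```text
clock: 34.87
tool_pos: [0.4036, 0.4433, 0.2255]
orientation: [180.0, -0.0, -88.1]
force: [0.5, -0.1, -0.8]
opening: 0.0465
```

Run:
```python
from h import *
s=snapshot('side');save(s,'e1.png',None,1.42);save(s,'e2.png',(225,125,305,215),6)
t=snapshot('top');save(t,'e3.png',None,1.42)
a=cv2.imread('pics/side0.png')
o=get_obs();print(o['tool_pos'],o['force'],o['opening'],o['clock'])
```

```text
[0.40414728 0.44079289 0.22573455] [-0.40097051 -0.46966673  0.22132865] 0.045943917304951946 34.9667
```

View pics/e2.png

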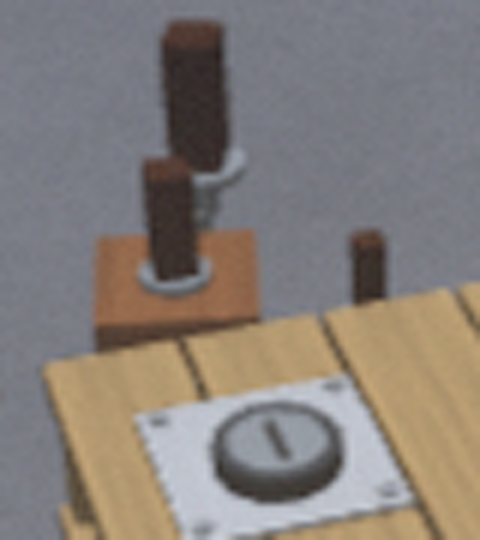

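View pics/e3.png

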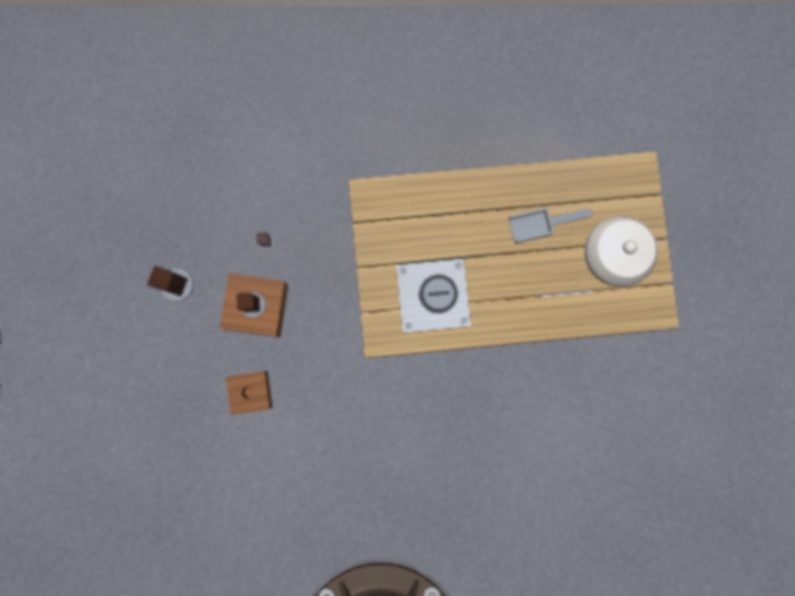

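Run:
```python
from h import *
s=snapshot('top')
g=cv2.cvtColor(s['image'],cv2.COLOR_RGB2GRAY)
G=cv2.resize(g[170:240,270:340],None,fx=8,fy=8,interpolation=cv2.INTER_CUBIC)
n,l,st,ce=cv2.connectedComponentsWithStats((G<130).astype(np.uint8))
for i in range(1,n):
    if 1500<st[i,4]<4500:
        yy,xx=np.nonzero(l==i);P=onz(s,np.c_[(xx+.5)/8-.5+270,(yy+.5)/8-.5+170],.136)[:,:2]
        w=P-P.mean(0);v=np.linalg.svd(w,full_matrices=False)[2][0]
        print(P.mean(0),np.ptp(w@v),'cam rad',np.radians((4.6-np.degrees(np.arctan2(v[1],v[0])))%180))
for n in('top','side'):
    import pickle
    a=pickle.load(open(n+'0.pkl','rb'))['image'].astype(int);b=snapshot(n)['image'].astype(int)
    d=(abs(a-b).max(2)>40).astype(np.uint8);k,l,st,_=cv2.connectedComponentsWithStats(d)
    print(n,[x[:5].tolist() for x in st[1:] if x[4]>8])
print(get_obs()['clock']); close_job()
```

```text
[ 0.4892172  -0.08382273] 0.027855643277610663 cam rad 1.5670512332411881
top [[308, 200, 2, 5, 10], [311, 205, 5, 3, 11], [302, 206, 5, 3, 11], [308, 209, 2, 5, 10], [0, 233, 2, 9, 10]]
side [[138, 0, 46, 65, 1770], [185, 0, 39, 33, 1018], [0, 11, 31, 137, 1550], [176, 37, 60, 36, 996], [232, 54, 9, 8, 24], [202, 70, 4, 16, 32], [219, 74, 2, 9, 10], [71, 154, 29, 16, 155], [103, 181, 1, 11, 11], [266, 195, 5, 5, 10], [271, 197, 6, 5, 10], [0, 211, 23, 10, 168], [80, 210, 10, 8, 31]]
35.1167
the job is handed in; nothing more can be done
```

I locked the upper tier and put the key back, then handed the job in at 35 s of the 72 s allowed; no verdict is reported.

- **Key and insertion:** I took the key out of the larger block. On the first try its blade went about 7 mm down into the slot, with no contact force to notice.
- **Turning:** I turned the cam clockwise until the torque rose to about 0.15 N m at the stop. Side forces stayed below about 6 N.
- **Return:** I stood the key back in the block until contact was felt (about 5 N), let go and backed the arm away.

**Last checks:**
- The cam reads 1.567 rad from the top camera. The side camera gave about 89.5°, so the two agree.
- In both views the key stands upright with its flange on the block.
- Comparing the pictures with those from the start shows changes only at the cam's slot and the arm. The bowl and scoop have not moved. The spoon and clip on the lower tier are mostly hidden, and nothing changed in what can be seen of them.
- The gripper is clear of everything and its force reading is near zero.

No check failed. Side-camera points lay about 1–3 mm off in x compared with the top camera, which was allowed for.

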